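Free the hooked lock plate from the chopper guard and shut it

TASK

Draw the bent steel lock plate out through the opening in the front of the chopper guard: its hooked end catches behind the wall, so swing it round as you withdraw it. Slide it away and leave it lying flat with its whole ring on the black rubber mat, then push the guard's shutter fully closed over the opening. Do not disturb the jar, weights, beaker or lens holder around it.

Things in the scene. Friction and masses are not known exactly. Their poses are not given: they have to be found in the camera images.
- guard: Low grey box with a clear roof, fixed to the bench. Origin on the bench mid-opening, in the front wall's outer face; x points into the box, y along the wall (left seen from the robot). Front wall 6 mm thick, from y -125 to +105 mm; opening y -15 to +15 mm, bench to roof. 118 mm deep inside; roof top at 49 mm. A chopper base, motor and upright disc stand behind, from x 125 mm on, up to 210 mm high.
- plate: Loose flat steel plate, 0.22 kg, strips 16 mm wide, 10 mm thick: a shank from the elbow along -x to a ring, and a 65 mm bit from the elbow on the +y side, 70 degrees from +x (110 from the shank). Origin: elbow, underside. At the start elbow and bit are in the guard, the bit behind the wall on the guard's +y side; the shank comes out of the opening.
- eye (a point): Centre of the plate's ring, on the underside, 130 mm from the elbow. The ring is 66 mm outside diameter with a 46 mm hole right through and stands 16 mm high; closed fingers fit into the hole with some play and can drag the plate by it.
- bit_tip (a point): Rounded tip of the plate's bit, on the underside. Pulled straight out, the bit catches behind the wall; with the ring swung 60 to 70 degrees round the opening's +y edge, to the guard's +y side, the bit points through the opening and the plate follows when the ring is pulled on, obliquely away from the wall.
- mat: Thin square black rubber mat, 160 mm by 160 mm, stuck to the bench to the left or right of the guard's front (1 mm thick, things slide onto it freely). Origin at its centre on the bench.
- shutter (a joint): The guard's shutter, an aluminium panel 56 mm wide, 40 mm high, 4 mm thick, sliding on the outside of the front wall towards the guard's +y: near 0 it is open (panel centre 62 mm to the -y side of the opening's centre), 0.062 m is fully closed at its stop. It stays where it is left and takes about 2 N to slide.
- shutter_post (a point): Top centre of the shutter's upright round steel post, 18 mm diameter, from 42 to 82 mm above the bench, 4 mm in front of the front wall's outer face; it moves with the shutter and can be pushed sideways or gripped from above.
- jar: Squat bystander jar, 72 mm wide and 65 mm high, standing on the side of the bench where the mat is not. Origin under its centre.
- weight1: Brass weight, 48 mm wide, 55 mm high, bystander. Origin under its centre.
- weight2: Brass weight, 36 mm wide, 43 mm high, bystander. Origin under its centre.
- beaker: Glass beaker, 64 mm wide, 85 mm high, bystander. Origin under its centre.
- lens_holder: Lens in a round black holder on a 50 mm square foot, 94 mm high, bystander. Origin under the foot's centre.
There are look-alikes about, which are no part of the job. Several things look just like the plate: the one meant starts farthest to the robot's left.

How it is judged:
By the outcome, as a careful person would: the job done as asked, in the order asked, and still so for the second after the job is handed in, with the robot touching nothing.
It also fails if it takes over 58 s, if anything falls off the work surface, if the arm or the gripper's body presses on something with over 40 N, if the wrist force passes 120 N, or if a joint passes its speed limit or range.

ROBOT

A 7-joint arm with a two-finger parallel gripper is mounted at the origin on the work surface. World frame = base frame: x ahead of the robot, y to its left, z up, the work surface at z = 0. Lengths are in m, angles in rad, forces in N, time in s.
With the tool pointing down it reaches from about 0.35 to 0.775 m from the base axis. Payload 3.1 kg.
Tool frame: the origin (TCP) lies between the finger pads; the fingertips stand 11 mm ahead of it and the grasp point (between the pads) lies 8 mm behind it; z points along the fingers, y is the line along which they close (so a half turn about z gives the same grasp; the last joint's range is limited). The gripper opens to 85 mm and grips with 20 to 120 N. Pads are 22 mm wide; open, the fingers measure 114 mm over their backs; the gripper's body (76 mm by 85 mm) begins 54 mm behind the grasp point. The pads swing forward as they close: fully open they stand 13 mm farther back than shut.
Start: joints at [1.12, 0.311, 0.014, 1.512, -0.004, 1.319, -0.027], TCP at [0.219, -0.505, 0.242] pointing down, gripper open.
Joint ranges: [-2.7, 2.7], [-0.3, 1.91], [-1.27, 1.3], [0.12, 2.57], [-1.44, 4.58], [0.2, 2.03], [-3.05, 3.05]. Speed limits (rad/s): [2.79, 2.79, 3.14, 3.14, 3.14, 3.14, 3.14].

INTERFACE

Orientations are given as a unit quaternion [w, x, y, z].
In Python, from rig import bot, optics, order gives the robot as it stands. The module is installed in compiled form; this text tells all that it offers.
- The arm moves only by the shell command python3 -m handwheel 'ROWS' [FORCE]. ROWS is JSON, a list of rows, each a list of 3 entries, a list of its own where there are three numbers: the shift along the tool's x, y, z in mm, then the turn, a rotation vector about the tool's x, y, z in degrees, then the finger opening in mm, from 0 to 85.4. A call has 1 to 8 rows; each row shifts and turns the commanded pose from where the row before left it, along the tool's axes as they then stand; what a row does not reach is not made up. A row lasts 1/12 s, in which the tool goes at most 41.7 mm and 7.16 degrees, less where a joint would pass 70% of its speed; a pose out of reach is approached as far as the arm can. A call with a gripper value outside its range is refused whole. The fingers move at their own pace and stop on an object; FORCE is the grip in N (left out, the last holds). Time passes only in rows, so rows that do not move let the fingers close. It gives the time, the measured TCP pose, the force, the opening and the grip force at its end, in the units of the state.
- bot.observe(): the state, without advancing time (a new reading comes with each control period).
- optics.capture(name): name is "scene" or "top" or "wrist"; returns a dict with "frame" (480x640x3 uint8, red, green, blue), "range_z" (480x640 float32, m along the optical axis (not along the pixel's ray), 0 where there is no reading), "fx", "fy", "cx", "cy" (pixels), "dist_coeffs" ([k1, k2, p1, p2, k3] as OpenCV has them; the pictures are not rectified), "camera_from_world" (4x4, takes a point from world to camera coordinates). Camera axes: x right, y up, looking along -z (the intrinsics and any distortion apply to the point x, -y, -z); pixel columns grow to the right and rows downward; lengths in m; the calibration is good to about 2 mm. A picture is of the moment at which its call begins.
- order.finish_job(): hands the job in; it is judged then, once.
The state is a dict: "time_s": time; "joints": joint angles; "qvel": joint speeds; "effort": joint torques, N m; "tcp_pos": TCP position; "tcp_rot": TCP orientation; "contact_force": force on the tool from outside, world axes, zero at the start; "torque": the same for the moment, N m; "grip_width": finger opening in m; "grasp_force": force on a finger pad.
Only numpy, scipy, OpenCV 4.12 (cv2) and the standard library are available. Lean on these libraries where they do the work, as an engineer would, in place of code of your own. Each camera call takes 0.05 s, during which the arm holds its last target. There are 200 camera calls.

## Working session

There is one attempt and no reset: what is moved stays moved. The work goes in short steps, Python scripts to look and compute and a shell command to move; the robot and the scene stay as the last step left them, time stands still between calls to the robot, and variables do not carry over. Pictures are saved under pics/ and viewed, at most 13 in all, crops included, and the job is handed in when it is done.

```bash
mkdir -p pics
cat > h.py <<'E'
import numpy as np, cv2
from rig import bot, optics, order
def cap(n,save=None):
    c=optics.capture(n)
    if save: cv2.imwrite('pics/'+save,c['frame'][:,:,::-1])
    np.save('/tmp/'+n+'.npy',c,allow_pickle=True); return c
def load(n): return np.load('/tmp/'+n+'.npy',allow_pickle=True).item()
def rays(c,uv):
    K=np.array([[c['fx'],0,c['cx']],[0,c['fy'],c['cy']],[0,0,1.]])
    p=cv2.undistortPoints(np.array(uv,float).reshape(-1,1,2),K,np.array(c['dist_coeffs'],float)).reshape(-1,2)
    return np.c_[p[:,0],-p[:,1],-np.ones(len(p))]
def onplane(c,uv,z):
    M=np.linalg.inv(np.array(c['camera_from_world'])); d=rays(c,uv)@M[:3,:3].T; o=M[:3,3]
    return o+d*((z-o[2])/d[:,2])[:,None]
def cloud(c):
    v,u=np.mgrid[0:480,0:640]; M=np.linalg.inv(np.array(c['camera_from_world']))
    d=rays(c,np.c_[u.ravel(),v.ravel()])*c['range_z'].ravel()[:,None]
    return (d@M[:3,:3].T+M[:3,3]).reshape(480,640,3)
E
python3 - <<'E'
from h import *
for n in('top','scene'):
    c=cap(n,n+'0.png')
    M=np.linalg.inv(np.array(c['camera_from_world']));print(M.round(3))
print(bot.observe())
E
```

```text
[[-0.018  0.983 -0.185  0.258]
 [-1.    -0.019 -0.003 -0.068]
 [-0.007  0.185  0.983  1.444]
 [ 0.     0.     0.     1.   ]]
[[ 0.369 -0.727  0.578  1.085]
 [ 0.929  0.297 -0.22  -0.266]
 [-0.012  0.619  0.786  0.878]
 [ 0.     0.     0.     1.   ]]
{'time_s': 0.1, 'joints': array([ 1.12033068,  0.31165125,  0.01397785,  1.51290633, -0.00442544,
        1.31918196, -0.0271944 ]), 'qvel': array([ 0.00132047, -0.00118969,  0.00183898, -0.00445495,  0.00058718,
        0.00147445,  0.00038634]), 'effort': array([ 3.96520281e-04, -3.80855227e+01,  1.46294748e-01, -2.31242591e+01,
        1.22396837e-02,  8.09533987e-03,  9.60398694e-06]), 'tcp_pos': array([ 0.2183913 , -0.50409747,  0.24132269]), 'tcp_rot': array([-1.02949029e-03,  9.79176739e-01,  2.03006882e-01, -2.43919038e-04]), 'contact_force': array([0.16553109, 0.46007553, 0.22637897]), 'torque': array([-0.0128894 , -0.05716205,  0.03070628]), 'grasp_force': 0.0, 'grip_width': 0.08527801788883853}
```

View pics/top0.png

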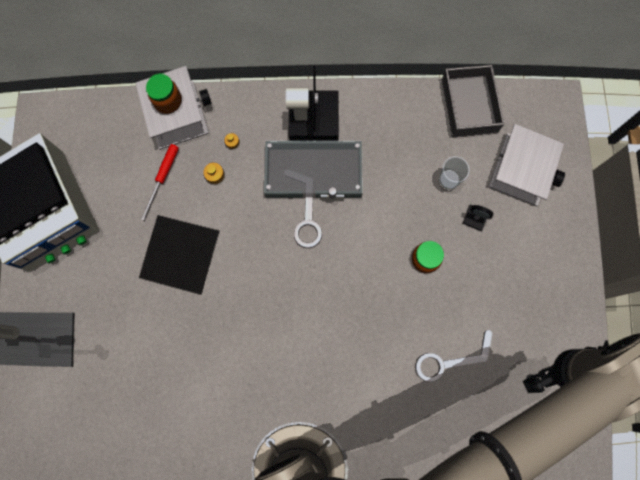

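View pics/scene0.png

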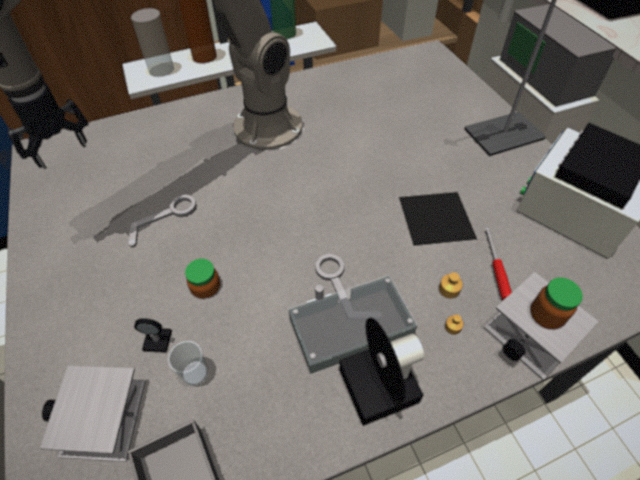

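The top view shows the guard at about (313,170), the plate's ring at (308,234), the shutter post at (333,191) and the mat centred at (180,254). The weights are at (213,172) and (232,141), and the jar at (428,256). The second, look-alike plate lies free at (430,366), far from the work area.

Run:
```python
from h import *
c=load('top');P=cloud(c)
hsv=cv2.cvtColor(c['frame'],cv2.COLOR_RGB2HSV)
print('ring',onplane(c,[(308,234)],.016))
# ring fit
m=((hsv[...,2]>150)&(hsv[...,1]<40)).astype(np.uint8); m[:218]=0;m[252:]=0;m[:,:285]=0;m[:,330:]=0
ct=max(cv2.findContours(m,cv2.RETR_EXTERNAL,cv2.CHAIN_APPROX_NONE)[0],key=len)[:,0]
w=onplane(c,ct,.016);print(cv2.minEnclosingCircle(w[:,:2].astype(np.float32)),w[:,:2].min(0),w[:,:2].max(0))
print('mat',onplane(c,[(158,216),(219,230),(201,293),(140,278)],0).round(3))
print('roof corners tl tr br bl',onplane(c,[(266,142),(361,141),(362,196),(265,197)],.049).round(3))
print('elbow,bit',onplane(c,[(308,190),(286,173)],.01).round(3))
print('post',onplane(c,[(333,191)],.082).round(3))
print('w',onplane(c,[(213,172),(232,141)],.05).round(3),'jar',onplane(c,[(429,254)],.065).round(3))
for p in [(308,210),(333,191),(330,191)]: print(P[p[1],p[0]].round(3))
q=P.reshape(-1,3);s=(q[:,2]>.06)&(q[:,2]<.1)&(q[:,0]>.4)&(q[:,0]<.65)&(abs(q[:,1]+.1)<.12);print(q[s].round(3)[:30])
i=c['frame'][120:310,120:380];cv2.imwrite('pics/z.png',cv2.resize(i[:,:,::-1],(780,570),interpolation=cv2.INTER_CUBIC))
```

```text
ring [[ 0.54375398 -0.02682351  0.016     ]]
((0.5486807823181152, -0.02551492303609848), 0.03473135083913803) [ 0.51497422 -0.05753191] [0.58243073 0.00847495]
mat [[0.599 0.338 0.   ]
 [0.561 0.187 0.   ]
 [0.41  0.228 0.   ]
 [0.448 0.378 0.   ]]
roof corners tl tr br bl [[ 0.762  0.069  0.049]
 [ 0.76  -0.156  0.049]
 [ 0.625 -0.154  0.049]
 [ 0.627  0.071  0.049]]
elbow,bit [[ 0.652 -0.028  0.01 ]
 [ 0.696  0.025  0.01 ]]
post [[ 0.629 -0.087  0.082]]
w [[0.691 0.195 0.05 ]
 [0.767 0.151 0.05 ]] jar [[ 0.483 -0.302  0.065]]
[ 0.603 -0.027  0.009]
[ 0.628 -0.087  0.085]
[ 0.63  -0.08   0.081]
[[ 0.639 -0.082  0.081]
 [ 0.638 -0.085  0.085]
 [ 0.639 -0.087  0.08 ]
 [ 0.635 -0.08   0.086]
 [ 0.635 -0.082  0.085]
 [ 0.635 -0.085  0.085]
 [ 0.635 -0.087  0.086]
 [ 0.637 -0.089  0.08 ]
 [ 0.637 -0.092  0.079]
 [ 0.634 -0.078  0.083]
 [ 0.633 -0.08   0.084]
 [ 0.635 -0.082  0.08 ]
 [ 0.635 -0.085  0.077]
 [ 0.634 -0.087  0.082]
 [ 0.634 -0.089  0.082]
 [ 0.633 -0.091  0.083]
 [ 0.632 -0.078  0.081]
 [ 0.632 -0.08   0.079]
 [ 0.631 -0.082  0.083]
 [ 0.631 -0.085  0.084]
 [ 0.633 -0.087  0.076]
 [ 0.632 -0.089  0.082]
 [ 0.63  -0.091  0.087]
 [ 0.628 -0.078  0.088]
 [ 0.63  -0.08   0.081]
 [ 0.628 -0.082  0.086]
 [ 0.629 -0.085  0.081]
 [ 0.628 -0.087  0.085]
 [ 0.629 -0.089  0.084]
 [ 0.629 -0.091  0.081]]
```

View pics/z.png

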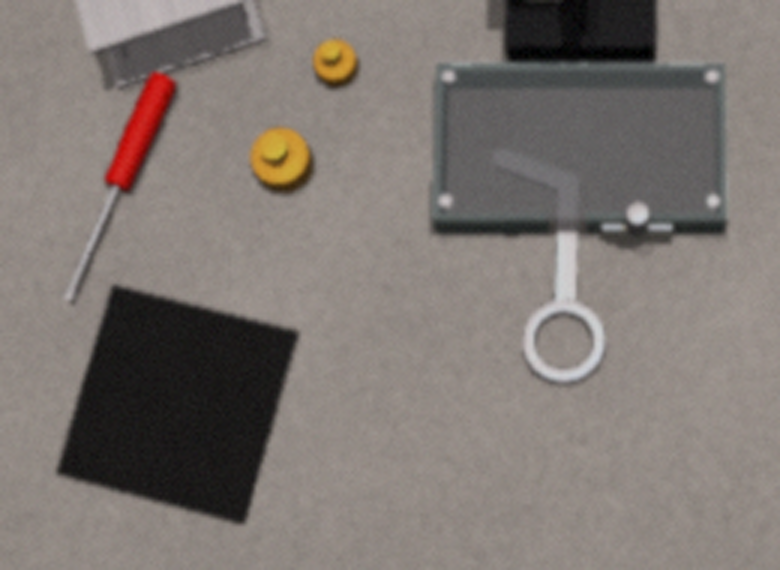

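The zoomed crop shows the ring centre at crop (564,341), with the elbow and bit inside the guard pointing to the left. The post is at crop (638,213). The guard sits square to the world axes. I'll grip the ring's near rim with one finger in the hole, so I can steer the plate's rotation.

```bash
python3 -m handwheel '[[[0,0,0],[0,0,-7],60],[[0,0,0],[0,0,-7],60],[[0,0,0],[0,0,-7],60],[[0,0,0],[0,0,-7],60],[[0,0,0],[0,0,-7],60],[[0,0,0],[0,0,-7],60],[[0,0,0],[0,0,-7],60],[[0,0,0],[0,0,-7],60]]' 60
python3 -m handwheel '[[[0,0,0],[0,0,-5.3],36],[[0,0,0],[0,0,-5.3],36],[[37,20,0],[0,0,0],36],[[37,20,0],[0,0,0],36],[[37,20,0],[0,0,0],36],[[37,20,0],[0,0,0],36],[[37,20,0],[0,0,0],36],[[37,20,0],[0,0,0],36]]'
python3 -m handwheel '[[[37,20,0],[0,0,0],36],[[37,20,0],[0,0,0],36],[[37,20,0],[0,0,0],36],[[37,20,0],[0,0,0],36],[[37,20,0],[0,0,0],36],[[35,20,0],[0,0,0],36],[[35,20,0],[0,0,0],36],[[0,0,0],[0,0,0],36]]'
python3 - <<'E'
from h import *
cap('wrist','w1.png'); print(bot.observe())
E
```

```text
time_s: 0.77
tcp_pos: [0.2185, -0.5043, 0.2416]
tcp_rot: [-0.001, 0.767, 0.641, 0.0]
contact_force: [0.3, 0.3, -0.6]
grip_width: 0.0598
grasp_force: 0.0
time_s: 1.43
tcp_pos: [0.3377, -0.2826, 0.242]
tcp_rot: [-0.0, 0.707, 0.707, -0.0]
contact_force: [0.4, -0.2, 0.3]
grip_width: 0.036
grasp_force: 0.0
time_s: 2.1
tcp_pos: [0.4789, -0.0208, 0.2425]
tcp_rot: [-0.002, 0.702, 0.712, 0.004]
contact_force: [0.0, 1.3, 0.2]
grip_width: 0.0359
grasp_force: 0.0
{'time_s': 2.15, 'joints': array([ 0.5364385 ,  0.21092084, -0.60900808,  1.68082579,  0.12139149,
        1.28834922, -0.08476191]), 'qvel': array([ 0.0603403 , -0.01942821,  0.08865046,  0.03013619,  0.04335378,
        0.02438904,  0.0238156 ]), 'effort': array([ -1.31780192, -28.44158649,  -3.81183118, -23.0779767 ,
        -0.28498647,  -0.20497912,  -0.17612663]), 'tcp_pos': array([ 0.47732198, -0.02547276,  0.24213155]), 'tcp_rot': array([-0.00111774,  0.70311553,  0.71107343,  0.00137154]), 'contact_force': array([-0.41479116, -0.19234153,  0.26514294]), 'torque': array([-0.01650067,  0.02607676,  0.00874439]), 'grasp_force': 0.0, 'grip_width': 0.0363247821478906}
```

View pics/w1.png

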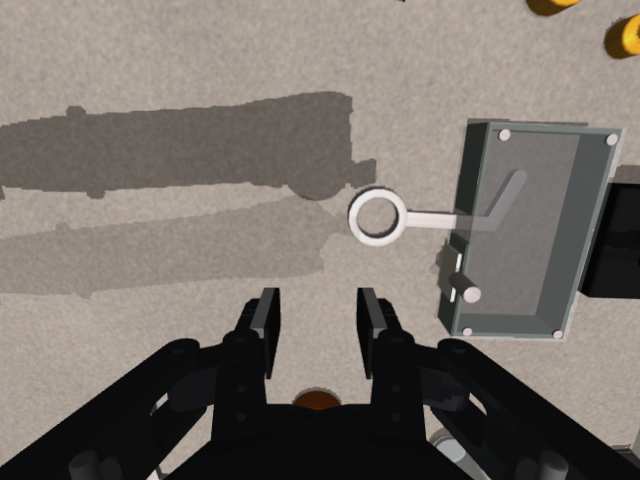

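The wrist view shows the ring at (378,217), the shank running to the wall at about (455,220), the bit under the clear roof, the post top at (471,295), and the front wall's roof edge running from (489,122) to (458,337).

Run:
```python
from h import *
c=load('wrist')
hsv=cv2.cvtColor(c['frame'],cv2.COLOR_RGB2HSV)
m=(hsv[...,2]>195).astype(np.uint8); m[:180]=0;m[252:]=0;m[:,:340]=0;m[:,415:]=0
k=np.argwhere(m)[:,::-1]; k=k[k[:,0]<404]
w=onplane(c,k,.016)[:,:2]
from scipy.optimize import least_squares
print('hull',cv2.minEnclosingCircle(w.astype(np.float32)))
print('shank/elbow/tip top',onplane(c,[(410,219),(455,220),(492,222),(521,174)],.01).round(4))
print('roof corners fl fr br bl',onplane(c,[(489,122),(458,337),(565,337),(620,130)],.049).round(4))
print('wall base fl fr',onplane(c,[(467,121),(441,312)],0).round(4))
print('post',onplane(c,[(471,295)],.082).round(4))
print(onplane(load('top'),[(308.5,193.5)],.01))
cv2.imwrite('pics/z2.png',cv2.resize(c['frame'][100:350,330:640,::-1],(744,600),interpolation=cv2.INTER_CUBIC))
```

```text
hull ((0.5457806587219238, -0.028361549600958824), 0.03195897117257118)
shank/elbow/tip top [[ 0.5835 -0.0303  0.01  ]
 [ 0.6342 -0.0307  0.01  ]
 [ 0.6765 -0.0323  0.01  ]
 [ 0.6992  0.0214  0.01  ]]
roof corners fl fr br bl [[ 0.6366  0.0717  0.049 ]
 [ 0.6392 -0.1559  0.049 ]
 [ 0.7607 -0.1548  0.049 ]
 [ 0.7614  0.0672  0.049 ]]
wall base fl fr [[ 0.6369  0.0748  0.    ]
 [ 0.637  -0.1517  0.    ]]
post [[ 0.6289 -0.0879  0.082 ]]
[[ 0.64372487 -0.02913069  0.01      ]]
```

View pics/z2.png

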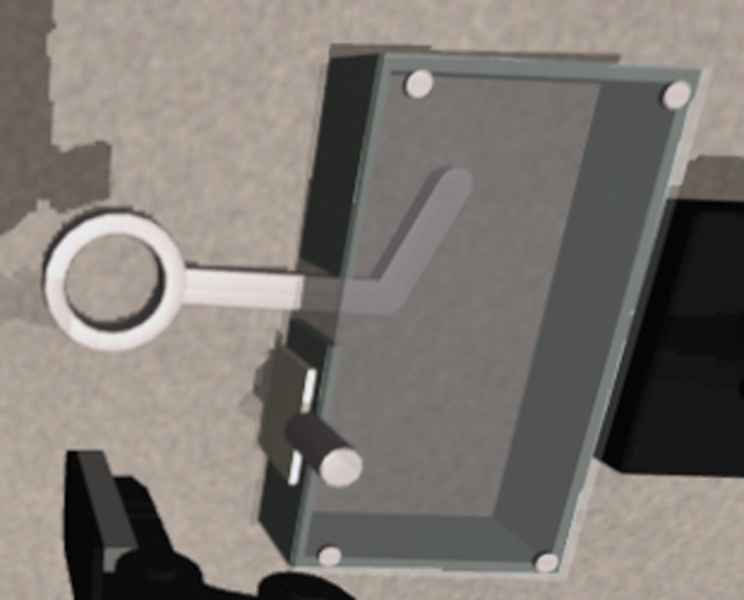

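```bash
python3 -m handwheel '[[[0,20,30],[0,0,0],36],[[-3,19,30],[0,0,0],36],[[0,0,35],[0,0,0],36],[[0,0,35],[0,0,0],36],[[0,0,30],[0,0,0],36],[[0,0,20],[0,0,0],36],[[0,0,0],[0,0,0],36],[[0,0,0],[0,0,0],36]]'
cat > plan.py <<'E'
import numpy as np
a=np.radians
def pts():
    P=[]
    for L,d in((98,180),(65,70)):
        t=np.arange(0,L+.1,2.);u=np.array([np.cos(a(d)),np.sin(a(d))]);P+=[t[:,None]*u]
    return np.vstack(P)   # centrelines; thickness 8
PT=pts()
RG=np.array([-130.,0])
def R(f): f=a(f);return np.array([[np.cos(f),np.sin(f)],[-np.sin(f),np.cos(f)]])
def dist(q):
    dx=np.maximum(np.maximum(-q[...,0],q[...,0]-6),0)
    y=np.abs(q[...,1]); dy=np.maximum(15-y,0); return np.hypot(dx,dy)
def clear(e,f): return min((dist(PT@R(f).T+e)-8).min(), dist((R(f)@RG+e))-33)
def best(f,xr,yr=(-20,20)):
    return max(((clear(np.array([x,y]),f),x,y) for x in np.arange(*xr,1.) for y in np.arange(*yr,1.)))
E
python3 - <<'E'
from plan import *
print(clear(np.array([41.5,-1]),1.5))
for f in range(0,75,5): print(f,[np.round(v,1) for v in best(f,(-15,30))])
E
```

```text
time_s: 2.82
tcp_pos: [0.514, -0.0356, 0.0613]
tcp_rot: [-0.001, 0.707, 0.707, -0.001]
contact_force: [0.7, -0.4, -0.1]
grip_width: 0.0362
grasp_force: 0.0
6.908479017305073
0 [np.float64(7.0), np.float64(21.0), np.float64(0.0)]
5 [np.float64(6.7), np.float64(26.0), np.float64(-2.0)]
10 [np.float64(6.3), np.float64(20.0), np.float64(-3.0)]
15 [np.float64(5.7), np.float64(18.0), np.float64(-4.0)]
20 [np.float64(5.1), np.float64(25.0), np.float64(-8.0)]
25 [np.float64(4.5), np.float64(7.0), np.float64(-2.0)]
30 [np.float64(4.3), np.float64(5.0), np.float64(-2.0)]
35 [np.float64(4.2), np.float64(3.0), np.float64(-2.0)]
40 [np.float64(4.3), np.float64(1.0), np.float64(-2.0)]
45 [np.float64(4.5), np.float64(-1.0), np.float64(-2.0)]
50 [np.float64(5.1), np.float64(-8.0), np.float64(-4.0)]
55 [np.float64(5.7), np.float64(-12.0), np.float64(-4.0)]
60 [np.float64(6.3), np.float64(-14.0), np.float64(-3.0)]
65 [np.float64(6.6), np.float64(-9.0), np.float64(-1.0)]
70 [np.float64(7.0), np.float64(-11.0), np.float64(0.0)]
```

```bash
python3 -m handwheel '[[[0,0,15],[0,0,0],36],[[0,0,0],[0,0,0],36],[[0,0,0],[0,0,0],36]]'
python3 - <<'E'
from h import *
c=cap('wrist','w2.png'); print(bot.observe()['tcp_pos'])
E
```

```text
time_s: 3.07
tcp_pos: [0.516, -0.0349, 0.0486]
tcp_rot: [0.001, 0.707, 0.707, 0.0]
contact_force: [-0.0, 0.8, 0.3]
grip_width: 0.036
grasp_force: 0.0
[ 0.5164271  -0.03476616  0.04890295]
```

View pics/w2.png

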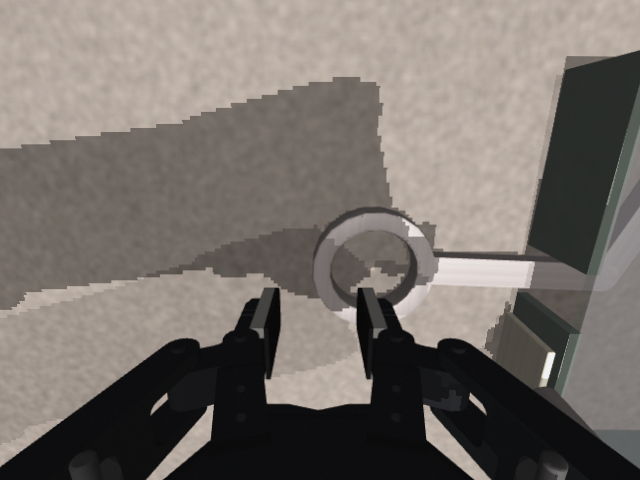

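The fingers straddle the ring's near rim in this view, and the ring centre is at about (376,265).

Run:
```python
from h import *
c=load('wrist'); print(onplane(c,[(376,265),(315,266),(439,262),(378,208)],.016), onplane(c,[(530,273)],.01))
print('opening edge base', onplane(c,[(527,252),(520,290)],.01))
M=np.array(c['camera_from_world']);
for p in([.516,-.028,.0],[.516,-.0348,.038]):
    q=M[:3,:3]@np.array(p)+M[:3,3]; K=np.array([[c['fx'],0,c['cx']],[0,c['fy'],c['cy']],[0,0,1.]])
    print(cv2.projectPoints(np.array([[q[0],-q[1],-q[2]]]),np.zeros(3),np.zeros(3),K,np.array(c['dist_coeffs'],float))[0].ravel())
```

```text
[[ 0.54694646 -0.02368995  0.016     ]
 [ 0.51485067 -0.02422694  0.016     ]
 [ 0.58001206 -0.02203615  0.016     ]
 [ 0.54635042  0.00682449  0.016     ]] [[ 0.63358984 -0.03093481  0.01      ]]
opening edge base [[ 0.62959054 -0.01863275  0.01      ]
 [ 0.62990518 -0.04125284  0.01      ]]
[317.17117348 261.72757961]
[317.21664155 304.15384262]
```

```bash
python3 -m handwheel '[[[8,2,10],[0,0,0],36],[[0,0,15],[0,0,0],36],[[0,0,9],[0,0,0],36],[[0,0,0],[0,0,0],36],[[0,0,0],[0,0,0],36],[[0,0,0],[0,0,0],36]]'
python3 -c "
from h import *
print(bot.observe()['tcp_pos'],bot.observe()['contact_force'])"
```

```text
time_s: 3.62
tcp_pos: [0.5178, -0.0262, 0.0137]
tcp_rot: [0.0, 0.707, 0.707, 0.0]
contact_force: [0.0, -0.2, 0.2]
grip_width: 0.0361
grasp_force: 0.0
[ 0.51783546 -0.02623662  0.01367989] [ 0.0344678  -0.2211431   0.24428114]
```

```bash
python3 -m handwheel '[[[0,0,0],[0,0,0],5],[[0,0,0],[0,0,0],5],[[0,0,0],[0,0,0],5],[[0,0,0],[0,0,0],5],[[0,0,0],[0,0,0],5],[[0,0,0],[0,0,0],5],[[0,0,0],[0,0,0],5],[[0,0,0],[0,0,0],5]]' 60
python3 - <<'E'
from h import *
from plan import *
cap('wrist','w3.png'); print(bot.observe()['tcp_pos'])
K=[(1.5,41,-1),(1.5,31,-1),(1.5,21,0),(6,19,-1),(10,17,-2),(15,14,-2),(20,10,-2),(25,7,-2),(30,5,-2),(35,3,-2),(40,1,-2),(45,-1,-2),(50,-5,-2),(55,-8,-2),(60,-9,-1),(65,-10,-1),(70,-11,0)]
T=lambda k: np.array(k[1:])+R(k[0])@np.array([-158.,0])
for k,l in zip(K,K[1:]):
    d=T(l)-T(k); ty=R(k[0])@np.array([1,0]);tx=np.array([-ty[1],ty[0]])
    print(l,'clr %.1f'%clear(np.array(l[1:]),l[0]),'shift',(d@tx).round(1),(d@ty).round(1),'turn',l[0]-k[0],'Tw',(T(l)/1000+[.635,-.031]).round(3))
E
```

```text
time_s: 4.28
tcp_pos: [0.5182, -0.0266, 0.0141]
tcp_rot: [0.001, 0.707, 0.707, 0.0]
contact_force: [-1.3, -1.5, 4.6]
grip_width: 0.009
grasp_force: 56.5
[ 0.51816861 -0.02664319  0.01414912]
(1.5, 31, -1) clr 6.7 shift -0.3 -10.0 turn 0.0 Tw [ 0.508 -0.028]
(1.5, 21, 0) clr 6.5 shift 0.7 -10.0 turn 0.0 Tw [ 0.498 -0.027]
(6, 19, -1) clr 5.9 shift 11.3 -1.5 turn 4.5 Tw [ 0.497 -0.015]
(10, 17, -2) clr 5.8 shift 9.8 -1.5 turn 4 Tw [ 0.496 -0.006]
(15, 14, -2) clr 4.8 shift 13.2 -2.4 turn 5 Tw [0.496 0.008]
(20, 10, -2) clr 4.6 shift 12.7 -3.3 turn 5 Tw [0.497 0.021]
(25, 7, -2) clr 4.5 shift 12.7 -2.2 turn 5 Tw [0.499 0.034]
(30, 5, -2) clr 4.3 shift 12.9 -1.2 turn 5 Tw [0.503 0.046]
(35, 3, -2) clr 4.2 shift 12.8 -1.1 turn 5 Tw [0.509 0.058]
(40, 1, -2) clr 4.3 shift 12.6 -1.0 turn 5 Tw [0.515 0.069]
(45, -1, -2) clr 4.5 shift 12.5 -0.9 turn 5 Tw [0.522 0.079]
(50, -5, -2) clr 4.2 shift 10.9 -2.2 turn 5 Tw [0.528 0.088]
(55, -8, -2) clr 4.8 shift 11.5 -1.3 turn 5 Tw [0.536 0.096]
(60, -9, -1) clr 5.2 shift 13.5 -0.8 turn 5 Tw [0.547 0.105]
(65, -10, -1) clr 6.6 shift 12.9 0.1 turn 5 Tw [0.558 0.111]
(70, -11, 0) clr 7.0 shift 13.3 -0.7 turn 5 Tw [0.57  0.117]
```

View pics/w3.png

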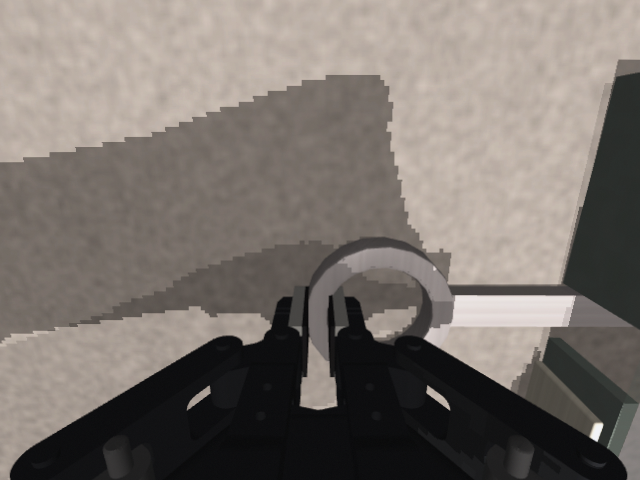

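The near rim is firmly between the pads with the shank running into the opening, so I'll pull and then swing.

```bash
python3 -m handwheel '[[[0,-5,0],[0,0,0],5],[[0,-5,0],[0,0,0],5],[[0,-5,0],[0,0,0],5],[[0,-5,0],[0,0,0],5],[[5.6,-0.6,0],[0,0,2.2],5],[[5.6,-0.8,0],[0,0,2.2],5],[[5,-0.8,0],[0,0,2],5],[[5,-0.8,0],[0,0,2],5]]'
python3 -m handwheel '[[[6.5,-1,0],[0,0,2.5],5],[[6.5,-1.2,0],[0,0,2.5],5],[[6.4,-1.5,0],[0,0,2.5],5],[[6.4,-1.5,0],[0,0,2.5],5],[[6.4,-1,0],[0,0,2.5],5],[[6.4,-1,0],[0,0,2.5],5],[[6.4,-0.6,0],[0,0,2.5],5],[[6.4,-0.4,0],[0,0,2.5],5]]'
```

```text
time_s: 5.0
tcp_pos: [0.4952, -0.0084, 0.0141]
tcp_rot: [0.002, 0.758, 0.652, -0.002]
contact_force: [0.9, -5.8, 8.9]
grip_width: 0.0086
grasp_force: 57.2
time_s: 5.67
tcp_pos: [0.5009, 0.0415, 0.0141]
tcp_rot: [0.002, 0.86, 0.51, -0.003]
contact_force: [-3.3, -8.7, 13.9]
grip_width: 0.009
grasp_force: 57.8
```

```bash
python3 -m handwheel '[[[6.4,-0.6,-0.3],[0,0,2.5],5],[[6.4,-0.5,-0.3],[0,0,2.5],5],[[6.3,-0.5,0],[0,0,2.5],5],[[6.3,-0.5,0],[0,0,2.5],5],[[0,0,0],[0,0,0],5],[[0,0,0],[0,0,0],5]]'
python3 - <<'E'
from h import *
c=cap('top');print(bot.observe()['contact_force'],bot.observe()['tcp_pos'],bot.observe()['tcp_rot'],bot.observe()['joints'].round(2))
cv2.imwrite('pics/t2.png',cv2.resize(c['frame'][130:270,220:380,::-1],(640,560),interpolation=cv2.INTER_CUBIC))
E
```

```text
time_s: 6.17
tcp_pos: [0.5128, 0.0672, 0.0141]
tcp_rot: [0.001, 0.901, 0.435, -0.002]
contact_force: [-0.6, -1.2, 8.7]
grip_width: 0.0088
grasp_force: 62.7
[-0.4968584  -1.79066712  9.14247632] [0.51274517 0.0671167  0.01408084] [ 4.51035266e-04  9.00522083e-01  4.34806011e-01 -1.87287020e-03] [ 0.11  0.52 -0.35  1.86  0.25  0.8  -1.05]
```

View pics/t2.png

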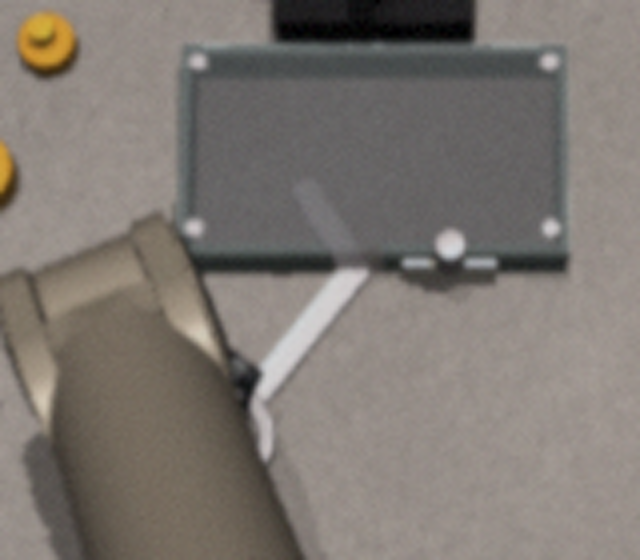

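The plate follows as planned: the elbow is in the opening at crop (355,265) and the swing is about 38°. I'll continue the swing to 70°.

```bash
python3 -m handwheel '[[[6.2,-0.5,0],[0,0,2.5],5],[[6.2,-0.5,0],[0,0,2.5],5],[[5.5,-1.1,0],[0,0,2.5],5],[[5.5,-1.1,0],[0,0,2.5],5],[[5.7,-0.7,0],[0,0,2.5],5],[[5.7,-0.7,0],[0,0,2.5],5],[[6.7,-0.4,0],[0,0,2.5],5],[[6.7,-0.4,0],[0,0,2.5],5]]'
python3 -m handwheel '[[[6.4,0,0],[0,0,2.5],5],[[6.4,0,0],[0,0,2.5],5],[[6.6,-0.3,0],[0,0,2.5],5],[[6.6,-0.3,0],[0,0,2.5],5],[[0,0,0],[0,0,0],5],[[0,0,0],[0,0,0],5]]'
```

```text
time_s: 6.88
tcp_pos: [0.542, 0.1015, 0.0141]
tcp_rot: [0.002, 0.963, 0.27, -0.005]
contact_force: [-6.0, -5.3, 13.8]
grip_width: 0.0085
grasp_force: 63.2
time_s: 7.38
tcp_pos: [0.5664, 0.1166, 0.0141]
tcp_rot: [0.001, 0.982, 0.187, -0.002]
contact_force: [-2.6, -0.6, 9.6]
grip_width: 0.0085
grasp_force: 63.4
```

```bash
python3 -m handwheel '[[[-9.3,-3.7,0],[0,0,0],5],[[-9.3,-3.7,0],[0,0,0],5],[[-9.3,-3.7,0],[0,0,0],5],[[-9.3,-3.7,0],[0,0,0],5],[[0,0,0],[0,0,0],5]]'
python3 -m handwheel '[[[-9.3,-3.7,0],[0,0,0],5],[[-9.3,-3.7,0],[0,0,0],5],[[-9.3,-3.7,0],[0,0,0],5],[[-9.3,-3.7,0],[0,0,0],5],[[-9.3,-3.7,0],[0,0,0],5],[[-9.3,-3.7,0],[0,0,0],5],[[0,0,0],[0,0,0],5],[[0,0,0],[0,0,0],5]]'
python3 - <<'E'
from h import *
c=cap('top');print(bot.observe()['contact_force'],bot.observe()['tcp_pos'],bot.observe()['tcp_rot'],bot.observe()['joints'].round(2))
cv2.imwrite('pics/t3.png',cv2.resize(c['frame'][130:310,120:380,::-1],(780,540),interpolation=cv2.INTER_CUBIC))
E
```

```text
time_s: 7.8
tcp_pos: [0.5261, 0.1174, 0.0141]
tcp_rot: [0.0, 0.982, 0.188, -0.001]
contact_force: [-2.1, -0.8, 7.9]
grip_width: 0.0081
grasp_force: 64.1
time_s: 8.47
tcp_pos: [0.4661, 0.1174, 0.0141]
tcp_rot: [0.0, 0.982, 0.188, -0.002]
contact_force: [-1.8, -0.6, 10.4]
grip_width: 0.0085
grasp_force: 64.3
[-2.85630372 -0.48096959  9.23570922] [0.46612697 0.11747132 0.01409806] [ 1.99609764e-04  9.82225769e-01  1.87691852e-01 -2.06554789e-03] [-0.09  0.45 -0.24  1.96  0.15  0.75 -1.61]
```

View pics/t3.png

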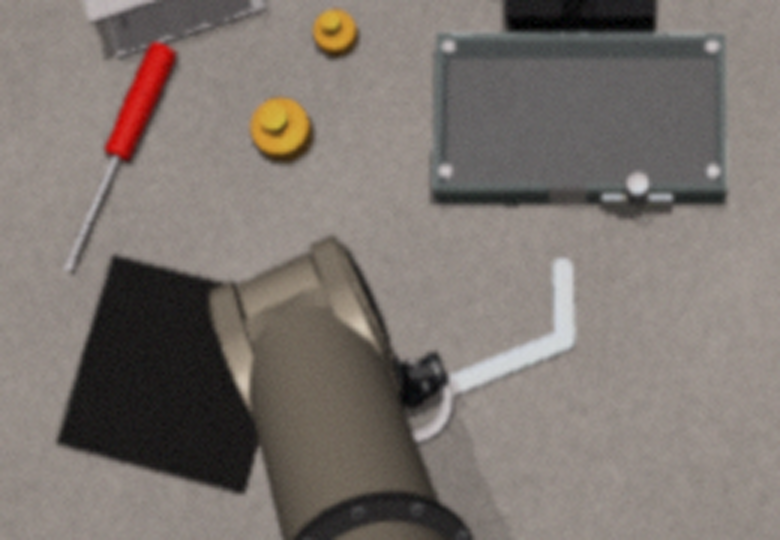

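The bit is fully clear of the opening (crop (563,262)–(565,340)). Next I'll slide the plate along to the mat.

```bash
python3 -m handwheel '[[[6.1,-10.5,-1.5],[0,0,0],5],[[6.1,-10.5,0],[0,0,0],5],[[6.1,-10.5,0],[0,0,0],5],[[6.1,-10.5,0],[0,0,0],5],[[6.1,-10.5,0],[0,0,0],5],[[6.1,-10.5,0],[0,0,0],5],[[6.1,-10.5,0],[0,0,0],5],[[6.1,-10.5,0],[0,0,0],5]]'
python3 -m handwheel '[[[6.1,-10.5,0],[0,0,0],5],[[6.1,-10.5,0],[0,0,0],5],[[6.1,-10.5,0],[0,0,0],5],[[6.1,-10.5,0],[0,0,0],5],[[6.1,-10.5,0],[0,0,0],5],[[6.1,-10.5,0],[0,0,0],5],[[6.1,-10.5,0],[0,0,0],5],[[6.1,-10.5,0],[0,0,0],5]]'
python3 -m handwheel '[[[0,0,0],[0,0,0],5],[[0,0,0],[0,0,0],5],[[0,0,0],[0,0,0],15],[[0,0,0],[0,0,0],28],[[0,0,0],[0,0,0],32],[[0,0,0],[0,0,0],32],[[0,0,0],[0,0,0],32],[[0,0,0],[0,0,0],32]]'
python3 -m handwheel '[[[0,0,-10],[0,0,0],32],[[0,0,-20],[0,0,0],32],[[0,0,-30],[0,0,0],32],[[0,0,-40],[0,0,0],32],[[0,0,-40],[0,0,0],32],[[0,0,-40],[0,0,0],0],[[0,0,0],[0,0,0],0],[[0,0,0],[0,0,0],0]]'
```

```text
time_s: 9.18
tcp_pos: [0.4829, 0.2155, 0.0151]
tcp_rot: [-0.0, 0.982, 0.188, -0.0]
contact_force: [0.3, -0.5, -1.1]
grip_width: 0.0085
grasp_force: 62.8
time_s: 9.85
tcp_pos: [0.4975, 0.3112, 0.0153]
tcp_rot: [0.0, 0.982, 0.188, -0.0]
contact_force: [-0.3, -0.4, -0.7]
grip_width: 0.0087
grasp_force: 62.8
time_s: 10.52
tcp_pos: [0.4975, 0.3097, 0.0155]
tcp_rot: [0.0, 0.982, 0.187, 0.0]
contact_force: [-0.8, 0.7, 0.0]
grip_width: 0.0321
grasp_force: 0.0
time_s: 11.18
tcp_pos: [0.4991, 0.3115, 0.1998]
tcp_rot: [-0.002, 0.982, 0.188, 0.004]
contact_force: [0.2, -0.7, 0.1]
grip_width: 0.0005
grasp_force: 0.0
```

```bash
python3 -m handwheel '[[[0,0,0],[0,0,7.1],0],[[0,0,0],[0,0,7.1],20],[[0,0,0],[0,0,7.1],50],[[11,33,0],[0,0,0],50],[[11,33,0],[0,0,0],50],[[11,33,0],[0,0,0],50],[[11,33,0],[0,0,0],50],[[11,33,0],[0,0,0],50]]'
python3 -m handwheel '[[[11,33,0],[0,0,0],50],[[11,33,0],[0,0,0],50],[[11,33,0],[0,0,0],50],[[11,33,0],[0,0,0],50],[[11,33,0],[0,0,0],50],[[11,33,0],[0,0,0],50],[[11,36,0],[0,0,0],50],[[0,0,0],[0,0,0],50]]'
python3 -m handwheel '[[[0,0,0],[0,0,0],50],[[0,0,0],[0,0,0],50],[[0,0,0],[0,0,0],50]]'
python3 - <<'E'
from h import *
c=cap('wrist','w4.png');print(bot.observe()['tcp_pos'],bot.observe()['joints'].round(2)); cap('top')
E
```

```text
time_s: 11.85
tcp_pos: [0.5524, 0.1434, 0.1939]
tcp_rot: [0.001, 1.0, 0.003, -0.002]
contact_force: [0.5, -0.3, -0.8]
grip_width: 0.0502
grasp_force: 0.0
time_s: 12.52
tcp_pos: [0.631, -0.1012, 0.1931]
tcp_rot: [0.005, 1.0, -0.004, -0.001]
contact_force: [0.3, -2.9, -0.7]
grip_width: 0.0498
grasp_force: 0.0
time_s: 12.77
tcp_pos: [0.631, -0.0859, 0.1945]
tcp_rot: [-0.001, 1.0, 0.004, -0.001]
contact_force: [0.2, 0.5, 0.2]
grip_width: 0.05
grasp_force: 0.0
[ 0.63118076 -0.08571619  0.19484394] [ 0.15  0.52 -0.06  1.32  0.03  1.3  -1.47]
```

View pics/w4.png

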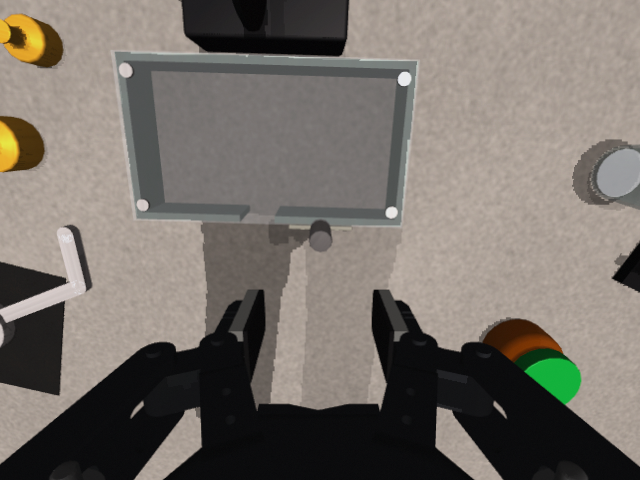

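The post at (320,232) lies centred between the open fingers. The plate's ring is over on the mat at left, to be checked later.

```bash
python3 -m handwheel '[[[0,0,30],[0,0,0],50],[[0,0,35],[0,0,0],50],[[0,0,30],[0,0,0],50],[[0,0,20],[0,0,0],50],[[0,0,12],[0,0,0],50],[[0,0,0],[0,0,0],30],[[0,0,0],[0,0,0],30],[[0,0,0],[0,0,0],30]]'
python3 -m handwheel '[[[0,-4,0],[0,0,0],30],[[0,-5,0],[0,0,0],30],[[0,-6,0],[0,0,0],30],[[0,-6,0],[0,0,0],30],[[0,-6,0],[0,0,0],30],[[0,-6,0],[0,0,0],30],[[0,-6,0],[0,0,0],30],[[0,0,0],[0,0,0],30]]'
```

```text
time_s: 13.53
tcp_pos: [0.6333, -0.0879, 0.0704]
tcp_rot: [0.0, 1.0, 0.003, 0.002]
contact_force: [-0.0, -0.2, 0.5]
grip_width: 0.0299
grasp_force: 0.0
time_s: 14.2
tcp_pos: [0.6314, -0.0464, 0.0684]
tcp_rot: [-0.001, 1.0, 0.004, -0.0]
contact_force: [0.0, 0.2, 0.7]
grip_width: 0.0302
grasp_force: 0.0
```

```bash
python3 -m handwheel '[[[0,-5,0],[0,0,0],30],[[0,-5,0],[0,0,0],30],[[0,-5,0],[0,0,0],30],[[0,0,0],[0,0,0],30]]'
python3 -m handwheel '[[[0,-2,0],[0,0,0],30],[[0,-2,0],[0,0,0],30],[[0,0,0],[0,0,0],30]]'
python3 -m handwheel '[[[0,-1,0],[0,0,0],30],[[0,-1,0],[0,0,0],30],[[0,0,0],[0,0,0],30]]'
```

```text
time_s: 14.53
tcp_pos: [0.6312, -0.0323, 0.0681]
tcp_rot: [-0.001, 1.0, 0.004, -0.0]
contact_force: [1.1, -0.5, -0.0]
grip_width: 0.0298
grasp_force: 0.2
time_s: 14.78
tcp_pos: [0.631, -0.0299, 0.0681]
tcp_rot: [-0.0, 1.0, 0.003, -0.0]
contact_force: [0.9, -1.1, -0.1]
grip_width: 0.03
grasp_force: 0.6
time_s: 15.03
tcp_pos: [0.6311, -0.0282, 0.0681]
tcp_rot: [0.0, 1.0, 0.003, -0.0]
contact_force: [1.7, -2.0, -0.3]
grip_width: 0.03
grasp_force: 1.0
```

```bash
for i in 1 2 3; do python3 -m handwheel '[[[0,-1,0],[0,0,0],30],[[0,-1,0],[0,0,0],30],[[0,0,0],[0,0,0],30]]' | egrep 'pos|contact|grasp'; done
```

```text
tcp_pos: [0.6311, -0.0262, 0.0682]
contact_force: [0.5, -1.4, -1.2]
grasp_force: 0.9
tcp_pos: [0.6311, -0.0261, 0.0682]
contact_force: [0.4, -5.8, -2.1]
grasp_force: 2.4
tcp_pos: [0.6311, -0.026, 0.0682]
contact_force: [1.0, -7.2, -2.3]
grasp_force: 3.5
```

The motion has stopped and the force is rising, so the shutter is at its stop. I'll press once more, release and back away.

```bash
python3 -m handwheel '[[[0,-2,0],[0,0,0],30],[[0,-2,0],[0,0,0],30],[[0,0,0],[0,0,0],30],[[0,0,0],[0,0,0],30]]'
python3 -m handwheel '[[[0,8,0],[0,0,0],36],[[0,6,0],[0,0,0],36],[[0,0,0],[0,0,0],36],[[0,0,-20],[0,0,0],36],[[0,0,-40],[0,0,0],36],[[0,0,-40],[0,0,0],36],[[0,0,-40],[0,0,0],36],[[0,0,0],[0,0,0],36]]'
python3 -m handwheel '[[[-30,20,0],[0,0,0],36],[[-35,20,0],[0,0,0],36],[[-35,30,0],[0,0,0],36],[[-35,30,0],[0,0,0],36],[[-35,30,0],[0,0,0],36],[[0,30,0],[0,0,0],36],[[0,0,0],[0,0,0],36]]'
python3 - <<'E'
from h import *
c=cap('top'); s=cap('scene')
a=cv2.resize(c['frame'][130:310,120:380,::-1],(780,540)); cv2.imwrite('pics/f.png',a)
b=s['frame'][180:400,250:500,::-1]; 
out=np.zeros((560,800,3),np.uint8); out[:340,:490]=cv2.resize(c['frame'][130:310,120:380,::-1],(490,340)); out[340:,:]=0
bb=cv2.resize(b,(310,273)); out[:273,490:]=bb; cv2.imwrite('pics/f.png',out)
P=cloud(c);q=P.reshape(-1,3);m=(q[:,2]>.06)&(q[:,2]<.1)&(q[:,0]>.6)&(q[:,0]<.645)&(abs(q[:,1]+.06)<.12);print('post',np.median(q[m],0),m.sum())
E
```

```text
time_s: 16.12
tcp_pos: [0.6311, -0.0258, 0.0681]
tcp_rot: [0.005, 1.0, 0.0, -0.0]
contact_force: [1.3, -11.5, -3.0]
grip_width: 0.0299
grasp_force: 5.5
time_s: 16.78
tcp_pos: [0.6368, -0.0299, 0.2192]
tcp_rot: [-0.001, 1.0, 0.004, 0.01]
contact_force: [1.0, 0.8, 1.7]
grip_width: 0.0362
grasp_force: 0.0
time_s: 17.37
tcp_pos: [0.4691, -0.1911, 0.2085]
tcp_rot: [0.002, 1.0, -0.002, -0.0]
contact_force: [1.2, -0.8, -0.1]
grip_width: 0.036
grasp_force: 0.0
post [ 0.62905092 -0.03003343  0.07993082] 60
```

View pics/f.png

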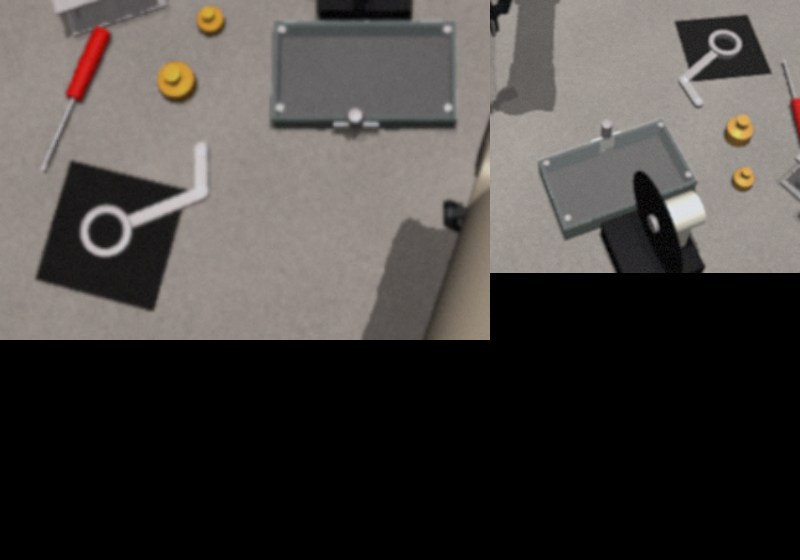

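The picture shows the whole ring on the mat at (106,231) and the shutter post over the opening at (355,117). The weights are undisturbed and the robot is clear of everything.

```bash
python3 -c "
from rig import order
print(order.finish_job())"
```

```text
the job is handed in; nothing more can be done
None
```

The job is handed in at about 17 s of robot time: the lock plate is out of the guard with its whole ring on the mat, the shutter is closed against its stop, and I saw no sign of anything else being disturbed.

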